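# Turn out the paint pots

## Task

The six paint pots are stored cap-down in the wooden box under its loose cover. Holding the cover on, turn box and cover upside down onto the tray so that the whole lot lies flat there on the cover, then lift the box straight off and put it down well clear of the cover, leaving all six pots standing cap-up on the cover in the tray. Leave the other things on the desk where they are.

Things in the scene. Friction and masses are not known exactly. Their poses are not given: they have to be found in the camera images.
- rack_mid (a point): open-topped pale wooden box, six compartments (2 x 3), loose, about 0.12 kg empty. Outside 88 (x) x 60 (y) x 39 mm (z, up to the open mouth); floor 6, compartments 33 mm deep. This point is its centre, 19.5 mm above its underside. It starts mouth up on the desk, covered. Its long side faces (y = +30 and -30 mm) are bare, to be gripped, and flush with the cover's long edges
- cover_mid (a point): loose grey plastic cover on the box's mouth, about 0.08 kg, not fastened: plate 97 (x) x 60 (y) x 8 mm (z), with a 3 mm thick flap at each x end reaching 34 mm down past its underside over the box's short ends (1.5 mm play each); none along the long sides. On top, two foot strips 15 mm high, 12 wide, 50 long (along y) at x = +36 and -36. This point is the plate's centre, z away from the box, axes along the box's
- tray_floor (a point): fixed low open grey tray, outside 200 (x) x 240 (y) mm, walls 4 mm thick and 14 mm high, floor 4 mm thick; this point is the centre of the tray's inner floor, x and y along its sides
- pot0_mid (a point): small round paint pot, diameter 21, height 32 mm, 20 g, black cap (10 mm high), white base part; this point is its centre. Its z axis points from cap to base: up now (cap down, hidden under the cover), down once it stands cap-up. Loose in its compartment, about 3.5 mm play across; all six alike
- pot1_mid (a point): another of the six paint pots, as pot0; point at its centre
- pot2_mid (a point): another of the six paint pots, as pot0; point at its centre
- pot3_mid (a point): another of the six paint pots, as pot0; point at its centre
- pot4_mid (a point): another of the six paint pots, as pot0; point at its centre
- pot5_mid (a point): another of the six paint pots, as pot0; point at its centre
- rack: the wooden box; origin at the centre of its underside
- cover: the same cover; origin at the centre of its plate's inner face. A grip across the 60 mm width that spans plate edge and box wall holds both; together they measure 97 x 60 x 62 mm and can also stand on end on a flap, staying together. Upside down the cover is a small stand on its foot strips, the plate's inner face 23 mm above what it stands on, flaps upright at its ends
- eraser: eraser in a paper sleeve, 45 x 24 x 15 mm, bystander; origin at its underside
- camera: compact camera, 115 mm wide, 62 mm tall, bystander; origin at its underside
- inkjar: low glass jar with steel lid, diameter 56, height 55 mm, bystander; origin at its underside
- pencils: cardboard tube of pencils, diameter 68, tube 110 and pencils 165 mm tall, bystander; origin at its underside
Mind the look-alikes: they are no part of the job. Of the things shaped like the cover, the grey one is meant.

How it is judged:
By the outcome, as a careful person would: the job done as asked, in the order asked, and still so for the second after the job is handed in, with the robot touching nothing.
It also fails if it takes over 72 s, if anything falls off the work surface, if the arm or the gripper's body presses on something with over 40 N, if the wrist force passes 120 N, or if a joint passes its speed limit or range.

## Robot

A 6-joint arm with a two-finger parallel gripper is mounted at the origin on the work surface. World frame = base frame: x ahead of the robot, y to its left, z up, the work surface at z = 0. Lengths are in m, angles in rad, forces in N, time in s.
With the tool pointing down it reaches from about 0.275 to 0.75 m from the base axis. Payload 10.2 kg.
Tool frame: the origin (TCP) lies on the centre line of the jaws, within the pads' length; the fingertips stand 25 mm ahead of it and the grasp point (between the pads) lies 6 mm ahead of it; z points along the fingers, y is the line along which they close (so a half turn about z gives the same grasp; the last joint's range is limited). The gripper opens to 88 mm and grips with 3 to 60 N. Pads are 18 mm wide; open, the fingers measure 123 mm over their backs; the gripper's body (75 mm by 187 mm) begins 45 mm behind the grasp point.
Start: joints at [1.101, 0.313, 1.498, -0, 1.331, -0.223], TCP at [0.128, 0.509, 0.264] pointing down, gripper open.
Joint ranges: [-2.94, 2.94], [-0.97, 2.17], [0.19, 2.56], [-1.23, 4.37], [0.02, 3.11], [-2.88, 2.88]. Speed limits (rad/s): [2.39, 2.39, 3.01, 3.14, 3.14, 3.14].

## Interface

Orientations are given as a unit quaternion [w, x, y, z].
In Python, from station import get_obs, camera, camera_info, job_done, find_in, pinpoint gives the robot as it stands. The module is installed in compiled form; this text tells all that it offers.
- The arm moves only by the shell command python3 -m jog 'ROWS' [FORCE]. ROWS is JSON, a list that holds one entry, the list of rows, each a list of 7 numbers: the shift along the tool's x, y, z in cm, then the turn, a rotation vector about the tool's x, y, z in degrees, then the closure, from 0 (fully open) to 1 (shut). A call has 1 to 10 rows; each row is the pose to reach, as a shift and turn from the pose commanded when the call began, along the tool's axes at that moment; what a row does not reach only later rows make up. A row lasts 1/10 s, in which the tool goes at most 50 mm and 8.59 degrees, less where a joint would pass 70% of its speed; a pose out of reach is approached as far as the arm can. A call with a gripper value outside its range is refused whole. The fingers move at their own pace and stop on an object; FORCE is the grip in N (left out, the last holds). Time passes only in rows, so rows that repeat a pose let the fingers close. It gives the time, the measured TCP pose, the force, the opening and the grip force at its end, in the units of the state.
- get_obs(): the state, without advancing time (a new reading comes with each control period).
- camera(name): name is "scene" or "top" or "wrist"; returns the picture (480x640x3 uint8, blue, green, red); there is no depth.
- camera_info(name): a dict with "vertical_fov" (degrees; the focal length in pixels is half the picture's height over the tangent of half this angle, whatever the lens; pixels are square), "cx", "cy" (the principal point, pixels), "origin" and "rotation" of the camera in the world; the wrist camera has in their place "hand_eye" (4x4, takes a point from camera to tool coordinates, whose origin is the TCP and whose axes are the flange's). Camera axes: x right, y up, looking along -z (the intrinsics and any distortion apply to the point x, -y, -z); pixel columns grow to the right and rows downward; lengths in m; the calibration is good to about 2 mm. A picture is of the moment at which its call begins: read the wrist's pose just before it. camera_info takes no time and is no camera call.
- job_done(): hands the job in; it is judged then, once.
Trained networks look in the newest picture that a camera, given by its name, has taken for a name from the list of things; names that differ only in an ending like _2 or _b are one class to them, and where a whole thing is asked for, a point or a joint stands for the part that bears it (a point fixed in the world has none). Each returns a list of dicts, best first, with "score" (0 to 1); they miss things now and then, are a little off and sometimes report something else, mostly with a low value. They report only what shows in the picture. A call takes as long as a camera call. They do not tell look-alikes from the thing itself.
- find_in(thing, camera): "box" ([centre column, centre row, width, height] in pixels, round what is visible of it).
- pinpoint(thing, camera): "position" ([column, row] in pixels: a listed point, or the origin of a listed thing).
The state is a dict: "time_s": time; "joints": joint angles; "dq": joint speeds; "effort": joint torques, N m; "ee_pos": TCP position; "tcp_rot": TCP orientation; "wrist_force": force on the tool from outside, world axes, zero at the start; "moment": the same for the moment, N m; "width": opening from 0.0 (shut) to 1.0 (fully open); "grasp_force": force on a finger pad.
Only numpy, scipy, OpenCV 4.12 (cv2) and the standard library are available. Lean on these libraries where they do the work, as an engineer would, in place of code of your own. Each camera call takes 0.05 s, during which the arm holds its last target. There are 200 camera calls.

## Working session

There is one attempt and no reset: what is moved stays moved. The work goes in short steps, Python scripts to look and compute and a shell command to move; the robot and the scene stay as the last step left them, time stands still between calls to the robot, and variables do not carry over. Pictures are saved under pics/ and viewed, at most 11 in all, crops included, and the job is handed in when it is done.

```bash
mkdir -p pics; cat > h.py <<'E'
import numpy as np, cv2
from station import *
from scipy.spatial.transform import Rotation as R
def cam(n):
    i=camera_info(n); f=240/np.tan(np.radians(i["vertical_fov"])/2)
    if "origin" in i: return f,i["cx"],i["cy"],np.array(i["origin"]),np.array(i["rotation"]),i
    o=get_obs(); T=np.array(i["hand_eye"]); q=o["tcp_rot"]; Rt=R.from_quat([q[1],q[2],q[3],q[0]]).as_matrix()
    return f,i["cx"],i["cy"],Rt@T[:3,3]+np.array(o["ee_pos"]),Rt@T[:3,:3],i
def p2w(n,u,v,z):
    f,cx,cy,o,r,i=cam(n); d=r@np.array([(u-cx)/f,-(v-cy)/f,-1]); return o+d*(z-o[2])/d[2]
def w2p(n,p):
    f,cx,cy,o,r,i=cam(n); c=r.T@(np.array(p)-o); return np.array([cx+f*c[0]/-c[2],cy-f*c[1]/-c[2]])
E
python3 - <<'E'
from h import *
for n in("scene","top"):
    im=camera(n); cv2.imwrite(f"pics/{n}0.png",im); print(camera_info(n))
    for t in("rack_mid","cover_mid","tray_floor"): print(n,t,[(np.round(d["position"]),round(d["score"],2)) for d in pinpoint(t,n)][:4])
    for t in ("rack","cover"): print(n,t,[(np.round(d["box"]),round(d["score"],2)) for d in find_in(t,n)][:4])
print(camera_info("wrist"))
print(get_obs())
E
```

```text
{'vertical_fov': 42.16443244901279, 'cx': 308.2423098344167, 'cy': 238.58410167994847, 'origin': array([ 1.1974645 , -1.03102396,  0.86891116]), 'rotation': array([0.84620435, 0.45758897, 0.13007892, 0.24006251])}
scene rack_mid [(array([332., 221.]), 0.96), (array([332., 227.]), 0.38)]
scene cover_mid [(array([334., 217.]), 0.97), (array([363., 199.]), 0.91), (array([389., 241.]), 0.9), (array([302., 190.]), 0.89)]
scene tray_floor [(array([237., 295.]), 0.76)]
scene rack [(array([329., 227.,  34.,  21.]), 0.72)]
scene cover [(array([388., 244.,  48.,  39.]), 0.8), (array([365., 200.,  38.,  34.]), 0.74), (array([331., 218.,  43.,  36.]), 0.59), (array([306., 195.,  42.,  34.]), 0.59)]
{'vertical_fov': 53.24270753635036, 'cx': 316.7050660420334, 'cy': 237.5893602888609, 'origin': array([0.50777308, 0.00582507, 1.28186699]), 'rotation': array([ 0.7113494 ,  0.02595097, -0.02308152, -0.70197993])}
top rack_mid [(array([253., 258.]), 0.48)]
top cover_mid [(array([203., 253.]), 0.96), (array([266., 202.]), 0.94), (array([256., 262.]), 0.86), (array([224., 313.]), 0.56)]
top tray_floor [
[... 606 characters left out ...]
      1.00000000e+00]])}
{'time_s': 0.6, 'joints': array([ 1.10058356e+00,  3.12884360e-01,  1.49774011e+00,  2.56800443e-05,
        1.33102561e+00, -2.23410773e-01]), 'dq': array([0.000405  , 0.00075508, 0.00118821, 0.00014811, 0.00141697,
       0.00055526]), 'effort': array([ 8.83503344e-04, -4.01984203e+01, -2.52353579e+01,  6.95555052e-02,
        3.20057140e-02, -3.21924324e-05]), 'ee_pos': array([0.12826533, 0.50907687, 0.26371307]), 'tcp_rot': array([-2.14884243e-05,  1.23091073e-01,  9.92395378e-01, -2.27607823e-05]), 'wrist_force': array([ 0.12280964, -0.26103325,  0.42986854]), 'moment': array([-0.0470349, -0.0212183,  0.0081383]), 'grasp_force': 0.0, 'width': 1.0017381715528053}
```

View pics/scene0.png

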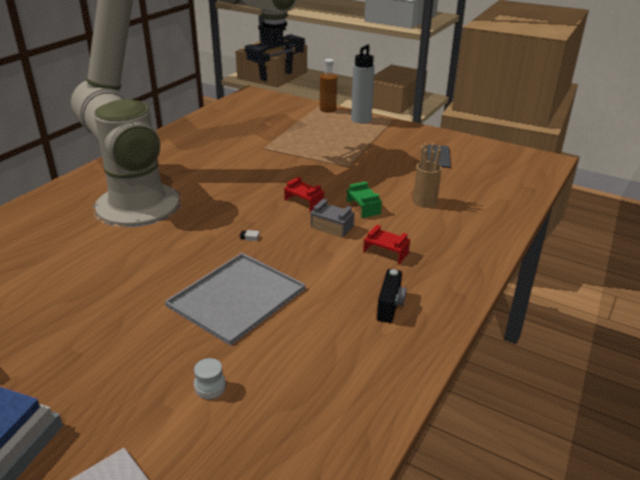

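View pics/top0.png

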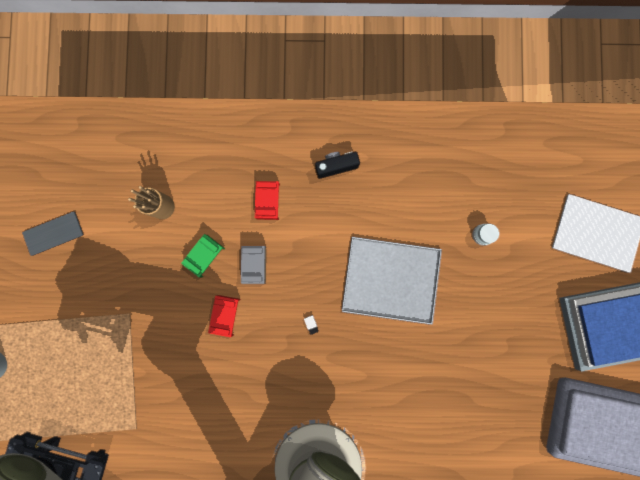

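Top view candidates for the cover: red (267,201), red (224,316), green (202,256) and grey (253,264). The grey one sits on a wooden box, so I choose it. The tray is at (391,280).

```bash
python3 - <<'E'
s=open('h.py').read().replace('np.array(i["rotation"]),i','R.from_quat(np.roll(i["rotation"],-1)).as_matrix(),i')
open('h.py','w').write(s)
E
python3 - <<'E'
from h import *
im=cv2.imread("pics/scene0.png"); t=cv2.imread("pics/top0.png")
a=cv2.resize(im[180:270,280:420],(640,411),interpolation=3); cv2.imwrite("pics/c.png",a)
for n,p in(("tl",(351,237)),("tr",(440,247)),("br",(432,323)),("bl",(343,313))): print(n,p2w("top",*p,.014).round(4))
print("tray c scene",p2w("scene",237,295,.004).round(4),"top",p2w("top",391,280,.008).round(4))
print("cover top",p2w("top",256,262,.043).round(4),"scene",p2w("scene",334,217,.043).round(4), "base chk",w2p("top",[0,0,0]))
# grey mask of cover in top
h=cv2.cvtColor(t,cv2.COLOR_BGR2HSV); m=((h[...,1]<70)&(h[...,2]>60)).astype(np.uint8); 
mm=np.zeros_like(m); mm[235:295,232:280]=m[235:295,232:280]
k=max(cv2.findContours(mm,0,2)[0],key=cv2.contourArea); r=cv2.minAreaRect(k); print(r)
for q in cv2.boxPoints(r): print(q,p2w("top",*q,.055).round(4))
E
```

```text
tl [ 0.5986 -0.0794  0.014 ]
tr [ 0.5751 -0.3153  0.014 ]
br [ 0.3755 -0.2934  0.014 ]
bl [ 0.3983 -0.0601  0.014 ]
tray c scene [ 0.488  -0.1849  0.004 ] top [ 0.4862 -0.1867  0.008 ]
cover top [0.5285 0.1675 0.043 ] scene [0.5369 0.1637 0.043 ] base chk [318.10611941 466.86048112]
((253.0, 264.5), (37.0, 24.0), 90.0)
[241. 246.] [0.5688 0.2054 0.055 ]
[265. 246.] [0.5696 0.1438 0.055 ]
[265. 283.] [0.475  0.1418 0.055 ]
[241. 283.] [0.4742 0.2031 0.055 ]
```

View pics/c.png

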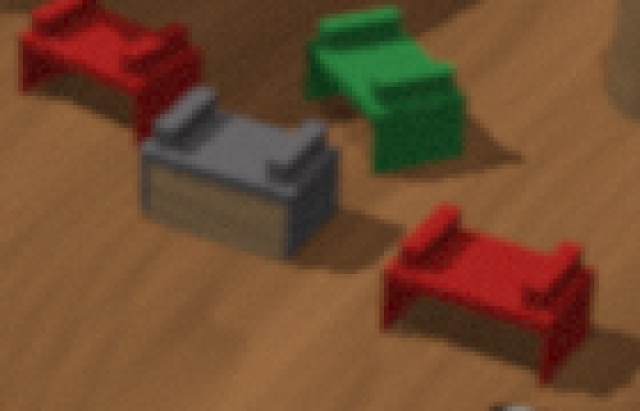

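The crop confirms it: the grey cover lies on the wooden box, while the red and green ones are empty stands. I'm moving above the box for a near look.

```bash
cat >> h.py <<'E'
def go(p,yaw,th):
    """rows to world pose: tool y at angle yaw(deg, world), tilted by th deg about tool y (+ = tool z toward tool x)"""
    o=get_obs(); Rc=R.from_quat(np.roll(o["tcp_rot"],-1)); y=np.radians(yaw)
    x=np.array([-np.sin(y),np.cos(y),0]); B=R.from_matrix(np.c_[x,[np.cos(y),np.sin(y),0],[0,0,-1]])*R.from_euler('y',th,degrees=True)
    d=Rc.inv().apply(np.array(p)-o["ee_pos"])*100; rv=(Rc.inv()*B).as_rotvec(degrees=True)
    print("shift cm",d.round(2),"turn",rv.round(2),"|d|",np.linalg.norm(d).round(2),"|r|",np.linalg.norm(rv).round(1)); return d,rv
E
python3 -m jog '[[[-5,-2.5,0,0,0,-2,0],[-10,-5,0,0,0,-4,0],[-14,-7,0,0,0,-6,0],[-18,-9,0,0,0,-8,0],[-22,-11,0,0,0,-10,0],[-26,-13,0,0,0,-12,0],[-30,-15,0,0,0,-14,0],[-34,-17,0,0,0,-14,0],[-38,-19,0,0,0,-14,0],[-42,-21,0,0,0,-14,0]]]' 40
python3 -m jog '[[[-3.8,-2,0,0,0,0,0],[-3.8,-2,0,0,0,0,0],[-3.8,-2,0,0,0,0,0]]]'
python3 - <<'E'
from h import *
o=get_obs();print(o["ee_pos"],o["tcp_rot"],o["joints"])
im=camera("wrist"); cv2.imwrite("pics/w1.png",im)
for t in("rack_mid","cover_mid","cover"):
  for d in pinpoint(t,"wrist")[:3]:
    print(t,np.round(d["position"],1),round(d["score"],2),p2w("wrist",*d["position"],{"rack_mid":.0195,"cover_mid":.043,"cover":.039}[t]).round(4))
E
```

```text
time_s: 1.6
ee_pos: [0.4855, 0.2014, 0.2639]
tcp_rot: [0.0, 0.001, 1.0, 0.0]
wrist_force: [0.4, 1.3, 0.0]
width: 0.997
grasp_force: 0.0
time_s: 1.9
ee_pos: [0.5223, 0.1825, 0.2633]
tcp_rot: [-0.001, 0.002, 1.0, 0.0]
wrist_force: [-0.0, -0.1, 0.1]
width: 1.003
grasp_force: 0.0
[0.52225206 0.18246251 0.26327352] [-5.05009418e-04  1.76240958e-03  9.99998319e-01  3.68217976e-05] [ 1.24228426e-01  3.76046217e-01  1.41100369e+00  2.04700918e-04
  1.35553551e+00 -1.44308690e+00]
cover_mid [278.2 387.6] 0.87 [0.693  0.1459 0.043 ]
cover_mid [471.2 232.7] 0.82 [0.5455 0.3107 0.043 ]
cover_mid [409.7  28.9] 0.66 [0.39   0.2513 0.043 ]
cover [410.7  29.7] 0.9 [0.3899 0.2529 0.039 ]
cover [313.  206.1] 0.83 [0.5236 0.1791 0.039 ]
cover [280.6 383.8] 0.72 [0.692  0.1478 0.039 ]
```

View pics/w1.png

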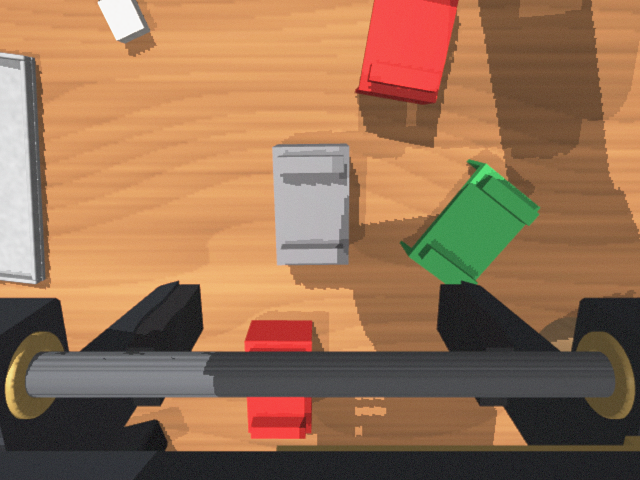

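The picture shows the grey cover with plate corners near (273,145), (349,145), (349,264), (277,264). The green stand is to the right and the reds are clear.

```bash
python3 - <<'E'
from h import *
im=cv2.imread("pics/w1.png"); h=cv2.cvtColor(im,cv2.COLOR_BGR2HSV)
m=((h[...,1]<45)&(h[...,2]>70)).astype(np.uint8); mm=np.zeros_like(m); mm[135:275,260:365]=m[135:275,260:365]
k=max(cv2.findContours(mm,0,2)[0],key=cv2.contourArea)
c=cv2.approxPolyDP(k,6,True)[:,0]; print(c.tolist())
L=[];Rr=[]
for r in range(185,236,5):
    x=np.where(mm[r])[0]; L.append(p2w("wrist",x.min(),r,.047)); Rr.append(p2w("wrist",x.max()+1,r,.047))
for S in(L,Rr):
    S=np.array(S); f=np.polyfit(S[:,0],S[:,1],1); print("slope deg",np.degrees(np.arctan(f[0])).round(2),"y at .525",np.polyval(f,.525).round(4))
for q in((313,145),(313,264)): print(p2w("wrist",*q,.047).round(4))
E
```

```text
[[272, 147], [277, 264], [347, 263], [348, 146]]
slope deg 0.73 y at .525 0.1484
slope deg 0.89 y at .525 0.2084
[0.4735 0.1796 0.047 ]
[0.5714 0.1789 0.047 ]
```

```bash
cat >> h.py <<'E'
def gog(g,yaw,th):
    y=np.radians(yaw); t=np.radians(th); x=np.array([-np.sin(y),np.cos(y),0]); z=np.sin(t)*x+np.cos(t)*np.array([0,0,-1])
    return go(np.array(g)-.006*z,yaw,th)
E
python3 - <<'E'
from h import *
gog([.5125,.1783,.12],90.8,-15); gog([.5125,.1783,.041],90.8,-15)
E
```

```text
shift cm [ 1.05 -0.53 13.83] turn [ -0.11 -14.98  -0.86] |d| 13.88 |r| 15.0
shift cm [ 1.05 -0.53 21.73] turn [ -0.11 -14.98  -0.86] |d| 21.76 |r| 15.0
```

```bash
python3 -m jog '[[[0.5,-0.25,4,0,-5,-0.4,0],[1,-0.53,8,0,-11,-0.9,0],[1.05,-0.53,12,-0.1,-15,-0.9,0],[1.05,-0.53,14,-0.1,-15,-0.9,0],[1.05,-0.53,14,-0.1,-15,-0.9,0]]]'
python3 - <<'E'
from h import *
gog([.5125,.1783,.041],90.8,-15)
E
```

```text
time_s: 2.6
ee_pos: [0.5097, 0.1779, 0.1217]
tcp_rot: [0.128, -0.007, 0.992, 0.001]
wrist_force: [0.0, -0.1, 0.6]
width: 1.002
grasp_force: 0.0
shift cm [1.78 0.04 7.27] turn [-0.04 -0.28  0.04] |d| 7.49 |r| 0.3
```

```bash
python3 -m jog '[[[0.6,0.02,2.4,0,0,0,0],[1.2,0.03,4.8,0,0,0,0],[1.5,0.04,6.2,0,0,0,0],[1.78,0.04,7.25,0,0,0,0],[1.78,0.04,7.25,0,0,0,0],[1.78,0.04,7.25,0,0,0,1],[1.78,0.04,7.25,0,0,0,1],[1.78,0.04,7.25,0,0,0,1],[1.78,0.04,7.25,0,0,0,1],[1.78,0.04,7.25,0,0,0,1]]]' 45
python3 -m jog '[[[0,0,0,0,0,0,1],[0,0,0,0,0,0,1],[0,0,0,0,0,0,1]]]'
```

```text
time_s: 3.6
ee_pos: [0.5136, 0.1778, 0.0497]
tcp_rot: [0.131, -0.007, 0.991, 0.001]
wrist_force: [-1.6, -1.5, 6.1]
width: 0.676
grasp_force: 45.0
time_s: 3.9
ee_pos: [0.5136, 0.1778, 0.0497]
tcp_rot: [0.131, -0.007, 0.991, 0.001]
wrist_force: [-2.5, -1.1, 6.3]
width: 0.674
grasp_force: 45.0
```

```bash
python3 -m jog '[[[-0.26,0,-1,0,0,0,1],[-0.78,0,-2.9,0,0,0,1],[-1.55,0,-5.8,0,0,0,1],[-2.33,0,-8.7,0,0,0,1],[-3.1,0,-11.6,0,0,0,1],[-3.9,0,-14.5,0,0,0,1],[-4.14,0,-15.5,0,0,0,1],[-4.14,0,-15.5,0,0,0,1]]]' 50
python3 - <<'E'
from h import *
print(get_obs()["joints"].round(2)); go([.495,-.19,.21],70,-15); go([.495,-.19,.21],70,35)
E
```

```text
time_s: 4.7
ee_pos: [0.5132, 0.178, 0.2103]
tcp_rot: [0.131, -0.007, 0.991, 0.001]
wrist_force: [0.3, 0.5, -3.8]
width: 0.674
grasp_force: 50.0
[ 0.13  0.29  1.69 -0.04  0.89 -1.43]
shift cm [  2.24 -36.77  -0.57] turn [ 5.39  0.09 20.05] |d| 36.85 |r| 20.8
shift cm [  2.24 -36.77  -0.57] turn [-3.71 49.53 21.11] |d| 36.85 |r| 54.0
```

```bash
python3 -m jog '[[[0.1,-2,0,0.3,0,1,1],[0.3,-6,-0.1,0.8,0,3,1],[0.6,-10,-0.2,1.4,0,5,1],[0.85,-14,-0.2,2,0,7.5,1],[1.1,-18,-0.3,2.7,0,10,1],[1.4,-22.5,-0.3,3.4,0,12.5,1],[1.6,-27,-0.4,4,0,15,1],[1.9,-31,-0.5,4.7,0,17.5,1],[2.1,-34.5,-0.5,5.2,0.1,19.5,1],[2.24,-36.8,-0.57,5.4,0.1,20,1]]]'
python3 - <<'E'
from h import *
print(get_obs()["joints"].round(2)); gog([.495,-.19,.2],70,75)
E
```

```text
time_s: 5.7
ee_pos: [0.4938, -0.1922, 0.2071]
tcp_rot: [0.126, 0.173, 0.977, -0.023]
wrist_force: [0.3, 1.2, -3.7]
width: 0.676
grasp_force: 50.0
[-0.62  0.26  1.74  0.09  0.89 -1.89]
shift cm [-0.45  0.25  0.69] turn [ 4.000e-02  8.971e+01 -1.300e-01] |d| 0.86 |r| 89.7
```

```bash
python3 -m jog '[[[0,0,0,0,4,0,1],[0,0,0,0,12,0,1],[0,0,0,0,20,0,1],[0,0,0,0,28,0,1],[0,0,0,0,36,0,1],[-0.2,0,0.2,0,44,0,1],[-0.2,0,0.3,0,52,0,1],[-0.3,0.1,0.4,0,60,0,1],[-0.4,0.2,0.5,0,68,0,1],[-0.45,0.25,0.7,0,76,0,1]]]'
python3 - <<'E'
from h import *
print(get_obs()["joints"].round(2)); gog([.495,-.19,.2],70,75)
E
```

```text
time_s: 6.7
ee_pos: [0.5017, -0.1901, 0.2016]
tcp_rot: [-0.503, 0.149, 0.846, 0.088]
wrist_force: [0.3, -0.5, -3.0]
width: 0.683
grasp_force: 50.0
[-0.52  0.94  0.93 -0.21  2.33 -1.8 ]
shift cm [ 0.01 -0.22  0.05] turn [-0.07 13.52 -0.02] |d| 0.23 |r| 13.5
```

```bash
python3 -m jog '[[[0,-0.1,0,0,7,0,1],[0,-0.2,0,0,13,0,1],[0,-0.2,0.05,0,13.5,0,1],[0,-0.2,0.05,0,13.5,0,1]]]'
python3 - <<'E'
from h import *
print(get_obs()["joints"].round(2)); print(gog([.495,-.19,.07],70,75)); gog([.495,-.19,.0615],70,75)
im=camera("scene"); cv2.imwrite("pics/s2.png",cv2.resize(im[150:360,140:420],(800,600),interpolation=3))
E
```

```text
time_s: 7.1
ee_pos: [0.5003, -0.1918, 0.2018]
tcp_rot: [-0.597, 0.138, 0.784, 0.104]
wrist_force: [0.3, -0.1, -2.5]
width: 0.679
grasp_force: 50.0
[-0.52  1.04  0.86 -0.28  2.52 -1.85]
shift cm [-12.56  -0.     3.45] turn [-0.08  0.44 -0.03] |d| 13.03 |r| 0.5
(array([-1.25626385e+01, -1.64209911e-03,  3.44874558e+00]), array([-0.07997705,  0.44268651, -0.02571487]))
shift cm [-13.38  -0.     3.68] turn [-0.08  0.44 -0.03] |d| 13.88 |r| 0.5
```

View pics/s2.png

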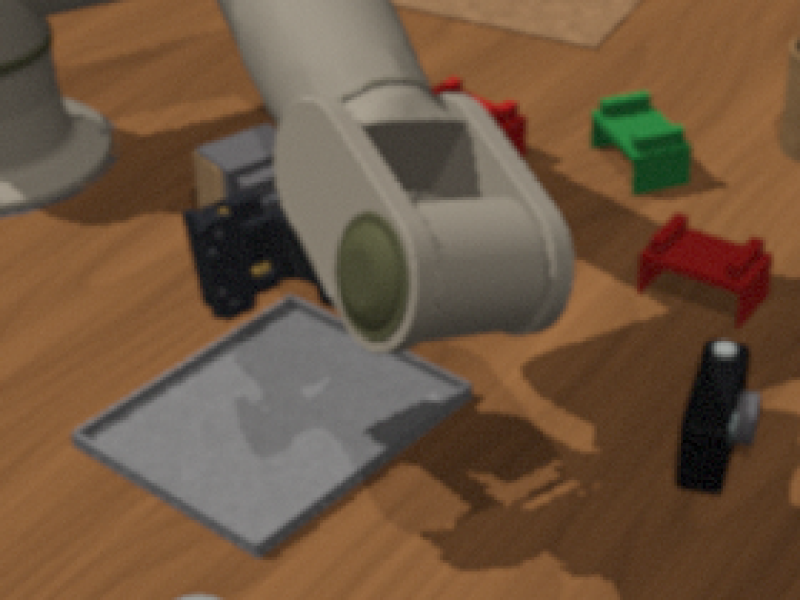

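The picture shows cover and box held together on end (crop 235,160) above the empty tray. I'm lowering them.

```bash
python3 -m jog '[[[-2,0,0.5,0,0,0,1],[-4.5,0,1.2,0,0.4,0,1],[-7,0,1.9,0,0.4,0,1],[-9.5,0,2.6,0,0.4,0,1],[-11.5,0,3.1,0,0.4,0,1],[-12.6,0,3.45,0,0.4,0,1],[-13,0,3.57,0,0.4,0,1],[-13.2,0,3.6,0,0.4,0,1],[-13.2,0,3.6,0,0.4,0,1]]]'
python3 - <<'E'
from h import *
print(get_obs()["joints"].round(2)); gog([.495,-.19,.0600],70,75)
E
```

```text
time_s: 8.05
ee_pos: [0.501, -0.1922, 0.0672]
tcp_rot: [-0.599, 0.138, 0.782, 0.105]
wrist_force: [-0.5, -0.8, -2.6]
width: 0.678
grasp_force: 50.0
[-0.52  1.22  0.85 -0.23  2.36 -1.78]
shift cm [-0.53  0.01  0.2 ] turn [-0.07  0.1  -0.07] |d| 0.57 |r| 0.1
```

```bash
python3 -m jog '[[[-0.2,0,0.05,0,0,0,1],[-0.4,0,0.1,0,0,0,1],[-0.4,0,0.1,0,0,0,1]]]' | egrep 'ee|force'
python3 -m jog '[[[-0.08,0,0.02,0,0,0,1],[-0.08,0,0.02,0,0,0,1]]]'| egrep 'ee|force'
python3 -m jog '[[[-0.08,0,0.02,0,0,0,1],[-0.08,0,0.02,0,0,0,1]]]'| egrep 'ee|force'
```

```text
ee_pos: [0.5008, -0.1922, 0.0625]
wrist_force: [0.5, -0.1, -3.6]
grasp_force: 50.0
ee_pos: [0.5009, -0.1922, 0.0623]
wrist_force: [-0.9, -0.4, 0.8]
grasp_force: 50.0
ee_pos: [0.501, -0.1923, 0.0621]
wrist_force: [0.0, -2.6, 5.6]
grasp_force: 50.0
```

```bash
python3 -m jog '[[[0.06,0,-0.01,0,0,0,1],[0.06,0,-0.01,0,0,0,0.9],[0.06,0,-0.01,0,0,0,0.6],[0.06,0,-0.01,0,0,0,0.4],[0.06,0,-0.01,0,0,0,0],[0.06,0,-0.01,0,0,0,0],[0.06,0,-0.01,0,0,0,0]]]'
python3 -m jog '[[[0,0,-0.5,0,0,0,0],[0,0,-1.5,0,0,0,0],[0,0,-3,0,0,0,0],[0,0,-5,0,0,0,0],[0,0,-7,0,0,0,0],[0,0,-8,0,0,0,0],[3,0,-8,0,0,0,0],[7,0,-8,0,0,0,0],[11,0,-8,0,0,0,0],[14,0,-8,0,0,0,0]]]'
python3 - <<'E'
from h import *
print(get_obs()["joints"].round(2))
im=camera("scene"); a=cv2.resize(im[200:350,150:320],(640,565),interpolation=3)
cv2.imwrite("pics/s3.png",a)
gog([.46,-.18,.25],70,-30)
E
```

```text
time_s: 9.45
ee_pos: [0.5007, -0.192, 0.0612]
tcp_rot: [-0.6, 0.138, 0.781, 0.105]
wrist_force: [1.1, 0.4, 0.3]
width: 0.925
grasp_force: 0.0
time_s: 10.45
ee_pos: [0.5391, -0.2058, 0.22]
tcp_rot: [-0.599, 0.138, 0.782, 0.105]
wrist_force: [0.8, -0.3, -0.4]
width: 0.999
grasp_force: 0.0
[-0.51  1.14  0.6  -0.35  2.68 -1.93]
shift cm [ 5.26 -0.3   7.49] turn [-1.9000e-01 -1.0453e+02 -5.0000e-02] |d| 9.16 |r| 104.5
```

View pics/s3.png

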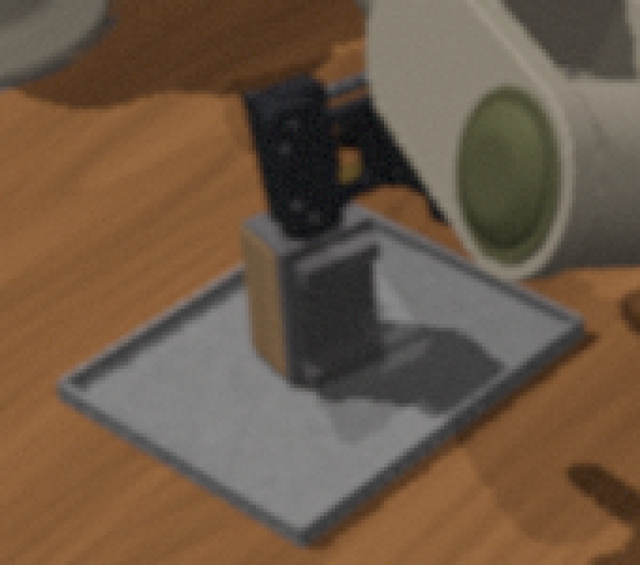

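```bash
python3 -m jog '[[[0.5,0,0.5,0,-8,0,0],[1,0,1,0,-16,0,0],[1.5,0,2,0,-24,0,0],[2,0,3,0,-32,0,0],[3,0,4,0,-40,0,0],[3.5,-0.1,5,0,-48,0,0],[4,-0.2,6,0,-56,0,0],[4.5,-0.3,7,0,-64,0,0],[5.2,-0.3,7.4,0,-72,0,0],[5.2,-0.3,7.4,0,-80,0,0]]]'
python3 - <<'E'
from h import *
gog([.491,-.188,.2],70,-30)
E
```

```text
time_s: 11.5
ee_pos: [0.4587, -0.1799, 0.25]
tcp_rot: [0.047, 0.173, 0.984, -0.009]
wrist_force: [0.5, -0.5, -0.5]
width: 1.0
grasp_force: 0.0
shift cm [-2.58  0.35  4.74] turn [ -0.11 -24.54   0.08] |d| 5.41 |r| 24.5
```

```bash
python3 -m jog '[[[-0.5,0.1,1,0,-8,0,0],[-1.5,0.2,2.5,-0.1,-16,0,0],[-2,0.3,4,-0.1,-24,0,0],[-2.6,0.35,4.7,-0.1,-24.5,0,0],[-2.6,0.35,4.7,-0.1,-24.5,0,0]]]'
python3 - <<'E'
from h import *
im=camera("wrist"); cv2.imwrite("pics/w4.png",im)
for p in ([.491,-.188,.101],): print("seam px",w2p("wrist",p))
c=np.array([.491,-.188,.101]);x=np.array([-.94,.342,0]);y=np.array([.342,.94,0])
for a,b in((.039,.03),(.039,-.03),(-.008,-.03),(-.008,.03)): print(w2p("wrist",c+a*x+b*y).round())
gog([.491,-.188,.08],70,-30)
E
```

```text
time_s: 12.0
ee_pos: [0.4884, -0.1869, 0.2037]
tcp_rot: [0.249, 0.167, 0.953, -0.043]
wrist_force: [-0.2, -0.2, -0.2]
width: 0.999
grasp_force: 0.0
seam px [317.42167791 158.27567283]
[387.  82.]
[247.  82.]
[258. 172.]
[377. 172.]
shift cm [ 5.910e+00 -1.000e-02  1.036e+01] turn [ 0.09 -0.62  0.08] |d| 11.93 |r| 0.6
```

View pics/w4.png

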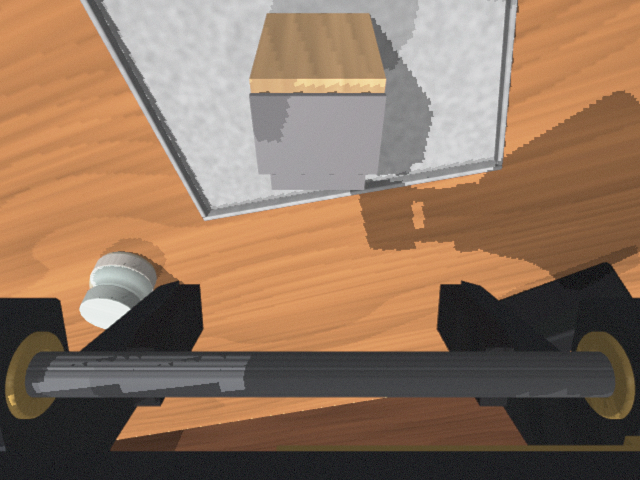

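The upright assembly shows at columns 249–386, rows 80–173, matching the prediction. I'm descending and gripping.

```bash
python3 -m jog '[[[1.5,0,2.6,0,0,0,0],[3,0,5.2,0,-0.3,0,0],[4.5,0,7.8,0,-0.6,0,0],[5.4,0,9.4,0,-0.6,0,0],[5.9,0,10.3,0,-0.6,0,0],[5.9,0,10.3,0,-0.6,0,0],[5.9,0,10.3,0,-0.6,0,1],[5.9,0,10.3,0,-0.6,0,1],[5.9,0,10.3,0,-0.6,0,1],[5.9,0,10.3,0,-0.6,0,1]]]' 50
python3 -m jog '[[[0,0,0,0,0,0,1],[0,0,0,0,0,0,1],[0,0,0,0,0,0,1],[0,0,0,0,0,0,1]]]'
python3 - <<'E'
from h import *
o=get_obs(); print(o["joints"].round(2), o["ee_pos"]+.006*R.from_quat(np.roll(o["tcp_rot"],-1)).as_matrix()[:,2])
E
```

```text
time_s: 13.05
ee_pos: [0.4877, -0.1868, 0.086]
tcp_rot: [0.257, 0.167, 0.951, -0.045]
wrist_force: [0.7, 0.1, 2.3]
width: 0.676
grasp_force: 50.0
time_s: 13.45
ee_pos: [0.4877, -0.1868, 0.0859]
tcp_rot: [0.257, 0.167, 0.951, -0.045]
wrist_force: [-1.2, 1.0, 5.9]
width: 0.68
grasp_force: 50.0
[-0.66  0.39  2.05  0.67  0.25 -2.5 ] [ 0.49057033 -0.18779212  0.08071104]
```

```bash
python3 -m jog '[[[-0.5,0,-0.9,0,0,0,1],[-1.5,0,-2.6,0,0,0,1],[-3,0,-5.2,0,0,0,1],[-4.5,0,-7.7,0,0,0,1],[-6,0,-10.3,0,0,0,1],[-7.1,0,-12.1,0,0,0,1],[-7.1,0,-12.1,0,5,0,1],[-7.1,0,-12.1,0,12,0,1],[-7.1,0,-12.1,0,20,0,1],[-7.1,0,-12.1,0,28,0,1]]]'
python3 - <<'E'
from h import *
gog([.5135,-.1966,.2],70,60)
E
```

```text
time_s: 14.45
ee_pos: [0.4874, -0.1866, 0.2255]
tcp_rot: [0.015, 0.173, 0.985, -0.003]
wrist_force: [1.0, 0.1, -4.0]
width: 0.676
grasp_force: 50.0
shift cm [-3.24 -0.05  2.35] turn [-4.000e-02  6.173e+01  2.000e-02] |d| 4.0 |r| 61.7
```

```bash
python3 -m jog '[[[-0.2,0,0.2,0,8,0,1],[-0.5,0,0.5,0,16,0,1],[-1,0,0.8,0,24,0,1],[-1.5,0,1.2,0,32,0,1],[-2,0,1.6,0,40,0,1],[-2.5,0,2,0,48,0,1],[-3,0,2.2,0,56,0,1],[-3.2,0,2.3,0,61.5,0,1],[-3.2,0,2.3,0,61.5,0,1],[-3.2,0,2.3,0,61.5,0,1]]]'
python3 - <<'E'
from h import *
print(get_obs()["joints"].round(2));gog([.5135,-.1966,.033],70,59.75)
im=camera("scene"); cv2.imwrite("pics/s5.png",cv2.resize(im[150:350,130:330],(600,600),interpolation=3))
E
```

```text
time_s: 15.45
ee_pos: [0.5189, -0.198, 0.2031]
tcp_rot: [-0.487, 0.15, 0.856, 0.086]
wrist_force: [-0.5, 0.2, -3.0]
width: 0.678
grasp_force: 50.0
[-0.52  0.97  0.85 -0.2   2.35 -1.8 ]
shift cm [-14.34  -0.06   8.56] turn [-0.06  0.48  0.06] |d| 16.71 |r| 0.5
```

View pics/s5.png

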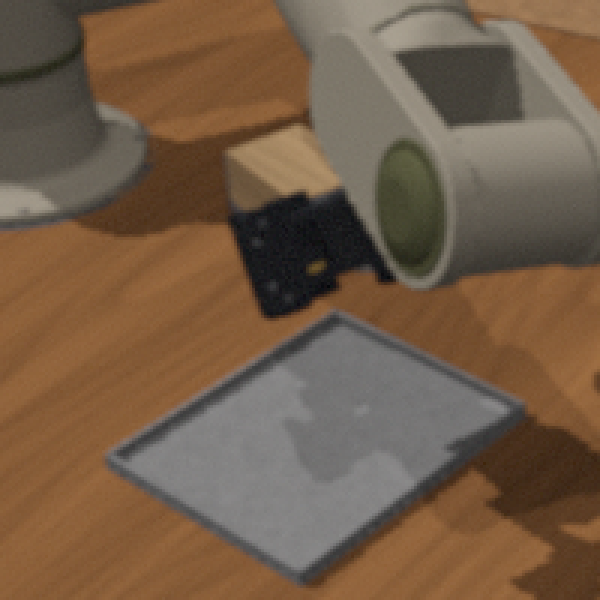

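The assembly is now upside down (box bottom up at crop 290,160) over the tray. I'm lowering it.

```bash
python3 -m jog '[[[-1.5,0,0.9,0,0,0,1],[-4,0,2.4,0,0.5,0,1],[-6.5,0,3.9,0,0.5,0,1],[-9,0,5.4,0,0.5,0,1],[-11.5,0,6.9,0,0.5,0,1],[-13,0,7.8,0,0.5,0,1],[-13.8,0,8.25,0,0.5,0,1],[-14.2,0,8.5,0,0.5,0,1],[-14.2,0,8.5,0,0.5,0,1],[-14.2,0,8.5,0,0.5,0,1]]]'
python3 - <<'E'
from h import *
gog([.5135,-.1966,.0275],70,59.75)
E
```

```text
time_s: 16.5
ee_pos: [0.5185, -0.1978, 0.0393]
tcp_rot: [-0.491, 0.15, 0.854, 0.086]
wrist_force: [0.1, -0.1, -2.5]
width: 0.675
grasp_force: 50.0
shift cm [-0.76 -0.05  0.43] turn [-0.06 -0.03  0.04] |d| 0.88 |r| 0.1
```

```bash
python3 -m jog '[[[-0.3,0,0.18,0,0,0,1],[-0.6,0,0.34,0,0,0,1],[-0.6,0,0.34,0,0,0,1]]]' | egrep 'ee|force'
python3 -m jog '[[[-0.09,0,0.05,0,0,0,1],[-0.09,0,0.05,0,0,0,1]]]'| egrep 'ee|force'
python3 -m jog '[[[-0.09,0,0.05,0,0,0,1],[-0.09,0,0.05,0,0,0,1]]]'| egrep 'ee|force'
```

```text
ee_pos: [0.518, -0.1976, 0.031]
wrist_force: [-0.1, -0.2, -3.0]
grasp_force: 50.0
ee_pos: [0.5182, -0.1977, 0.0307]
wrist_force: [-0.9, -0.5, -0.3]
grasp_force: 50.0
ee_pos: [0.5182, -0.1977, 0.0306]
wrist_force: [-1.4, 2.1, 6.7]
grasp_force: 50.0
```

```bash
python3 -m jog '[[[0.05,0,-0.03,0,0,0,1],[0.05,0,-0.03,0,0,0,0.9],[0.05,0,-0.03,0,0,0,0.6],[0.05,0,-0.03,0,0,0,0.4],[0.05,0,-0.03,0,0,0,0],[0.05,0,-0.03,0,0,0,0],[0.05,0,-0.03,0,0,0,0],[0.05,0,-0.03,0,0,0,0]]]'
python3 -m jog '[[[0,0,-0.7,0,0,0,0],[0,0,-2,0,0,0,0],[0,0,-4,0,0,0,0],[0,0,-7,0,0,0,0],[2,0,-9,0,0,0,0],[5,0,-11,0,0,0,0],[8,0,-12,0,0,0,0],[11,0,-12,0,-8,0,0],[12,0,-10,0,-16,0,0],[12,0,-8,0,-24,0,0]]]'
python3 - <<'E'
from h import *
gog([.46,-.185,.24],70,0)
E
```

```text
time_s: 18.0
ee_pos: [0.5182, -0.1977, 0.0297]
tcp_rot: [-0.492, 0.15, 0.853, 0.087]
wrist_force: [-0.6, -0.1, 0.1]
width: 0.995
grasp_force: 0.0
time_s: 19.0
ee_pos: [0.5265, -0.2007, 0.1752]
tcp_rot: [-0.3, 0.165, 0.938, 0.053]
wrist_force: [0.2, -1.5, -1.0]
width: 1.0
grasp_force: 0.0
shift cm [ 9.64 -0.8  -1.84] turn [-3.000e-02 -3.542e+01  4.000e-02] |d| 9.84 |r| 35.4
```

```bash
python3 -m jog '[[[2,-0.2,-1,0,-8,0,0],[4,-0.4,-2,0,-16,0,0],[6,-0.6,-3,0,-24,0,0],[7.5,-0.8,-3.3,0,-32,0,0],[7.5,-0.8,-3.3,0,-35.4,0,0],[7.5,-0.8,-3.3,0,-35.4,0,0]]]'
python3 - <<'E'
from h import *
print(get_obs()["ee_pos"],get_obs()["joints"].round(2))
im=camera("wrist"); cv2.imwrite("pics/w6.png",im)
c=np.array([.487,-.187,.066]);x=np.array([-.94,.342,0]);y=np.array([.342,.94,0])
for a,b in((.044,.03),(.044,-.03),(-.044,-.03),(-.044,.03)): print(w2p("wrist",c+a*x+b*y).round())
E
```

```text
time_s: 19.6
ee_pos: [0.4845, -0.194, 0.2457]
tcp_rot: [-0.004, 0.173, 0.985, 0.001]
wrist_force: [-0.7, 0.0, -0.3]
width: 1.002
grasp_force: 0.0
[ 0.48445272 -0.1939837   0.2457274 ] [-0.6   0.32  1.53 -0.    1.29 -1.83]
[372. 156.]
[286. 156.]
[288. 275.]
[368. 275.]
```

View pics/w6.png

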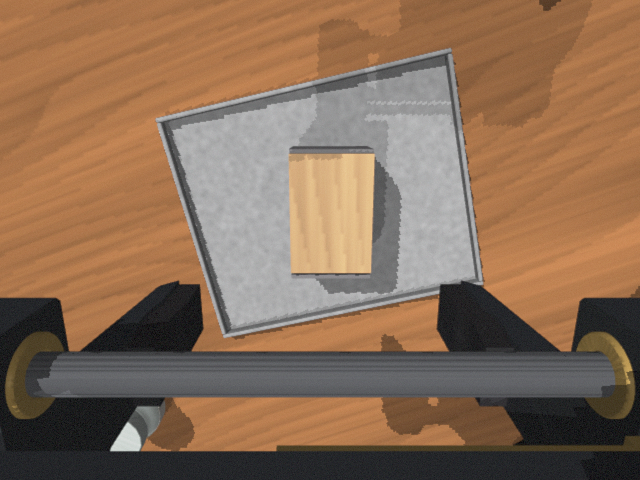

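The box lies upside down in the tray, corners (290,153)–(371,273), close to the predicted place. Next I grip the box only.

```bash
python3 - <<'E'
from h import *
gog([.4868,-.1852,.052],70,0)
E
```

```text
shift cm [-0.06  0.91 18.71] turn [ 0.01 -0.58  0.06] |d| 18.74 |r| 0.6
```

```bash
python3 -m jog '[[[0,0.5,4,0,-0.6,0,0],[-0.05,0.9,8,0,-0.6,0,0],[-0.05,0.9,12,0,-0.6,0,0],[-0.05,0.9,15,0,-0.6,0,0],[-0.05,0.9,17,0,-0.6,0,0],[-0.05,0.9,18.2,0,-0.6,0,0],[-0.05,0.9,18.5,0,-0.6,0,0],[-0.05,0.9,18.5,0,-0.6,0,0]]]'
python3 - <<'E'
from h import *
gog([.4868,-.1852,.052],70,0)
E
```

```text
time_s: 20.45
ee_pos: [0.4874, -0.1855, 0.0597]
tcp_rot: [0.0, 0.173, 0.985, 0.0]
wrist_force: [0.5, -0.3, 0.8]
width: 0.999
grasp_force: 0.0
shift cm [0.07 0.01 0.17] turn [0.02 0.02 0.09] |d| 0.18 |r| 0.1
```

```bash
python3 -m jog '[[[0,0,0.15,0,0,0,0.25],[0,0,0.15,0,0,0,0.28],[0,0,0.15,0,0,0,0.3],[0,0,0.15,0,0,0,0.32],[0,0,0.15,0,0,0,0.34],[0,0,0.15,0,0,0,0.4],[0,0,0.15,0,0,0,0.5],[0,0,0.15,0,0,0,0.6],[0,0,0.15,0,0,0,0.6]]]' 15
python3 -m jog '[[[0,0,-0.1,0,0,0,0.6],[0,0,-0.3,0,0,0,0.6],[0,0,-0.5,0,0,0,0.6],[0,0,-0.7,0,0,0,0.6],[0,0,-0.9,0,0,0,0.6],[0,0,-1.1,0,0,0,0.6],[0,0,-1.3,0,0,0,0.6],[0,0,-1.5,0,0,0,0.6],[0,0,-1.7,0,0,0,0.6],[0,0,-1.9,0,0,0,0.6]]]'
```

```text
time_s: 21.35
ee_pos: [0.4872, -0.1855, 0.0586]
tcp_rot: [0.001, 0.173, 0.985, -0.0]
wrist_force: [-0.5, -1.1, 6.0]
width: 0.681
grasp_force: 15.0
time_s: 22.35
ee_pos: [0.4871, -0.1853, 0.0773]
tcp_rot: [0.0, 0.173, 0.985, 0.0]
wrist_force: [-0.8, 0.2, -0.1]
width: 0.678
grasp_force: 15.0
```

```bash
python3 -m jog '[[[0,0,-0.3,0,0,0,0.6],[0,0,-0.6,0,0,0,0.6],[0,0,-1,0,0,0,0.6],[0,0,-1.4,0,0,0,0.6],[0,0,-1.8,0,0,0,0.6],[0,0,-2.4,0,0,0,0.6],[0,0,-3.2,0,0,0,0.6],[0,0,-5,0,0,0,0.6],[0,0,-7.5,0,0,0,0.6],[0,0,-10,0,0,0,0.6]]]'
python3 - <<'E'
from h import *
im=camera("scene"); cv2.imwrite("pics/s7.png",cv2.resize(im[220:350,160:320],(720,585),interpolation=3))
gog([.53,.11,.15],90,0)
E
```

```text
time_s: 23.35
ee_pos: [0.4868, -0.1853, 0.1785]
tcp_rot: [0.0, 0.173, 0.985, 0.0]
wrist_force: [0.7, -0.2, -0.9]
width: 0.681
grasp_force: 15.0
shift cm [ 6.17 29.26  2.58] turn [ -0.14   0.4  -19.91] |d| 30.02 |r| 19.9
```

View pics/s7.png

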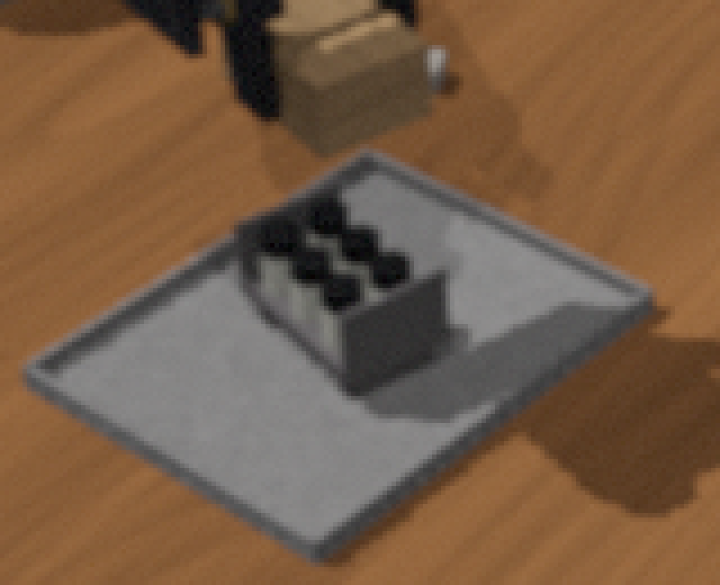

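All six pots stand cap-up on the cover (caps at crop 270–400, 215–290). Now I put the box down on the desk at about (0.53, 0.11).

```bash
python3 -m jog '[[[0.5,2,0,0,0,-2,0.6],[1.3,6,0,0,0,-4,0.6],[2.1,10,0,0,0,-7,0.6],[3,14,0,0,0,-10,0.6],[3.8,18,0,0,0,-13,0.6],[4.7,22,0,0,0,-16,0.6],[5.5,26,0.5,0,0,-19,0.6],[6.17,29.3,1.5,0,0,-20,0.6],[6.17,29.3,2.6,0,0,-20,0.6],[6.17,29.3,2.6,0,0,-20,0.6]]]' 25
python3 - <<'E'
from h import *
gog([.53,.11,.028],90,0)
E
```

```text
time_s: 24.4
ee_pos: [0.528, 0.1113, 0.1497]
tcp_rot: [-0.001, -0.001, 1.0, -0.0]
wrist_force: [1.2, -1.2, -1.1]
width: 0.678
grasp_force: 25.0
shift cm [-0.22 -0.13 11.57] turn [-0.01 -0.12  0.14] |d| 11.57 |r| 0.2
```

```bash
python3 -m jog '[[[0,0,3,0,0,0,0.6],[0,0,6,0,0,0,0.6],[0,0,9,0,0,0,0.6],[0,0,10.8,0,0,0,0.6],[0,0,11.3,0,0,0,0.6],[0,0,11.3,0,0,0,0.6]]]'|egrep 'ee|force'
python3 -m jog '[[[0,0,0.15,0,0,0,0.6],[0,0,0.25,0,0,0,0.6],[0,0,0.25,0,0,0,0.6]]]'|egrep 'ee|force'
```

```text
ee_pos: [0.5291, 0.1103, 0.0384]
wrist_force: [-1.1, 0.4, -0.9]
grasp_force: 25.0
ee_pos: [0.5292, 0.1111, 0.0363]
wrist_force: [-0.2, 0.1, -0.2]
grasp_force: 25.0
```

Grasp point z is 0.030, so about 4.5 mm to go.

```bash
python3 -m jog '[[[0,0,0.2,0,0,0,0.6],[0,0,0.35,0,0,0,0.6],[0,0,0.35,0,0,0,0.6]]]'|egrep 'ee|force'
python3 -m jog '[[[0,0,0.1,0,0,0,0.6],[0,0,0.1,0,0,0,0.6]]]'|egrep 'ee|force'
```

```text
ee_pos: [0.5288, 0.1112, 0.032]
wrist_force: [0.1, -0.1, -1.5]
grasp_force: 25.0
ee_pos: [0.529, 0.1112, 0.0316]
wrist_force: [-2.2, 0.8, 4.6]
grasp_force: 25.0
```

Contact; I'll release, rise and check.

```bash
python3 -m jog '[[[0,0,-0.03,0,0,0,0.3],[0,0,-0.03,0,0,0,0.2],[0,0,-0.03,0,0,0,0],[0,0,-0.03,0,0,0,0],[0,0,-0.03,0,0,0,0],[0,0,-0.5,0,0,0,0],[0,0,-3,0,0,0,0],[0,0,-7,0,0,0,0],[0,0,-12,0,0,0,0],[0,0,-17,0,0,0,0]]]'
python3 -m jog '[[[0,0,-1,0,0,0,0],[0,0,-1,0,0,0,0]]]'
python3 - <<'E'
from h import *
im=camera("scene"); cv2.imwrite("pics/s8.png",cv2.resize(im[150:360,150:430],(800,600),interpolation=3))
E
```

```text
time_s: 26.8
ee_pos: [0.5283, 0.1111, 0.2033]
tcp_rot: [0.0, -0.001, 1.0, 0.0]
wrist_force: [0.3, -0.1, -0.0]
width: 0.999
grasp_force: 0.0
time_s: 27.0
ee_pos: [0.5292, 0.1112, 0.2129]
tcp_rot: [0.002, -0.001, 1.0, 0.0]
wrist_force: [0.7, -0.1, 0.3]
width: 1.0
grasp_force: 0.0
```

View pics/s8.png

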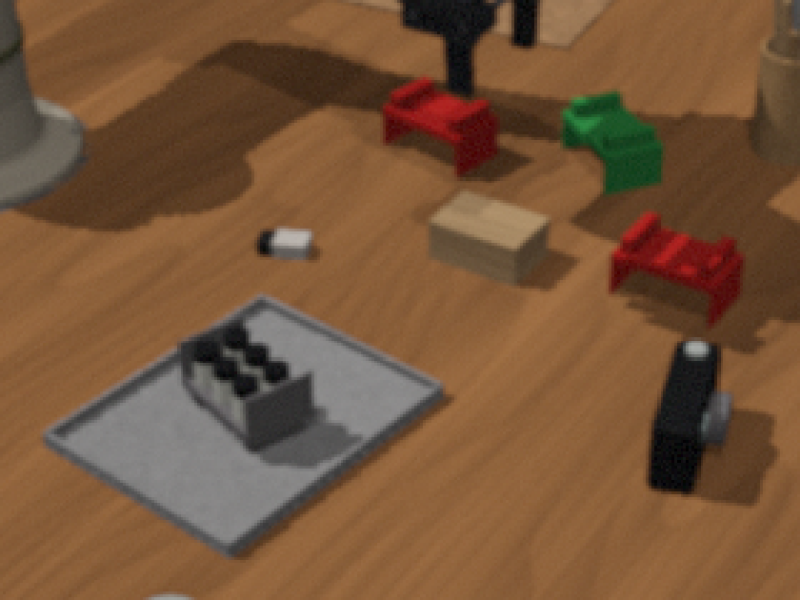

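The cover with six cap-up pots stands in the tray (crop 240,385), the box lies well clear on the desk (490,235), and the other things are undisturbed.

```bash
python3 -c "
from station import job_done; print(job_done())"
```

```text
the job is handed in; nothing more can be done
None
```

The job is handed in at about 27 s: all six pots stand cap-up on the upturned grey cover in the tray, the box is mouth-down on the desk well clear, and the other things look undisturbed in the last picture.

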